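# Gauge the lid stack and lock the probe

### The job

Check how far down the lids are in the larger lid dispenser: set the depth gauge across the middle of its mouth so that it sits flat with its lips inside, gently lower the probe by its knob until it touches the lids, then press the clamp lever fully down to lock that depth. Leave the gauge standing there with the probe touching, and do not push the other things about.

Things in the scene. Friction and masses are not known exactly. Their poses are not given: they have to be found in the camera images.
- gauge: Loose depth gauge, 0.6 kg: aluminium bridge 40 (x) x 184 (y) x 22 mm, a square rod through its middle. Origin: centre of the underside of its two lips, z up; bridge underside at z = 12 mm, top at 34 (52 beside the rod). Lips: 30 mm wide, 126 mm apart over their outsides in y. It starts standing on its lips. Lifted by the knob, the rod runs up to its stop and the bridge hangs from it.
- probe_knob (a point): Centre of the black flat-sided knob on the probe rod's top: 24 mm across (gauge x), 36 mm long (gauge y), 26 mm high; 161 mm above the gauge's origin with the probe fully up; moves with the probe. Best taken from above, fingers either side of the 24 mm width.
- probe (a joint): How far the probe is pushed down through the bridge, m: 0 fully up (stop) to 0.095. It slides with a steady drag of about 3 N and stays where it is left, whether or not the lever is down. At value q the foot's end is q + 2 mm below the bridge's underside (10 mm - q above the gauge's origin).
- foot: The probe's round rubber foot, 10 mm thick; origin at the centre of its lower end, z up as the gauge. It is sprung in the rod: it gives about 1 mm for each 2.5 N, up to 6 mm.
- clamp (a joint): Black clamp lever on the +y arm of the bridge, rad: 0 as it stands raised by 0.9 rad (unlocked), 0.9 pressed fully down, lying along the bridge (locked). It is stiff, needs about 2.5 N at its tip, and stays where it is left.
- clamp_tip (a point): Place to press on the lever's upper side near its end: 42 mm from the pivot, which lies 40 mm along gauge +y from the rod and 42 mm above the gauge's origin; moves with the lever (16 mm wide). With the lever fully down it is 82 mm along +y from the rod and 46 mm above the gauge's origin.
- lid_well: The larger lid dispenser, fixed: square upright aluminium bin 138 x 138 x 100 mm, open on top, walls 4 mm, a stack of white round lids inside. Origin: centre of its underside; x, y along its sides, z up. The lids' upper face lies somewhere between 50 and 85 mm below the rim; its height is not reported.
- lid_well_mouth (a point): Centre of the larger dispenser's mouth, level with its rim, 100 mm above the table; axes as the dispenser. The mouth is 130 x 130 mm. The gauge's bridge lies on two opposite rims with its lips just inside them, either way round.
- small_well: A smaller dispenser of the same make, fixed, 90 by 90 by 75 mm, which the gauge does not fit. Origin: centre of its underside. Not to be used.
- sign_stand: Tall black price sign on a round foot to the right of the work, fixed: a thin board standing edge on, about 350 mm long (roughly along world x, turned a little) and reaching to 473 mm above the table. Origin: centre of its foot's underside. To be kept clear of; the arm may start on its far side and has to pass over it.
- jar_0: Jar of spread, 66 mm across, 90 mm high, bystander. Origin: centre of its underside.
- tub: Round spread tub, 106 mm across, 68 mm high, bystander. Origin: centre of its underside.
- wedge: Wrapped cheese wedge, 91 x 139 x 53 mm, bystander. Origin: centre of its underside.
- marker: Marker pen, 17 x 135 x 16 mm, bystander. Origin: centre of its underside.

How it is judged:
On the way, in this order (a step that is already met when the one before it is completed fails the run):
1. the gauge sits flat across the larger dispenser's mouth with its lips inside (z of gauge in the frame of lid_well_mouth between -0.015 and -0.009 m and horizontal distance between gauge and lid_well_mouth below 0.02 m and angle between gauge's own z axis and vertical below 0.05 rad), for 0.1 s.
2. the probe's foot presses on the lids (over 1 N) with the gauge seated and the clamp lever still up (all of step 1 and contact force between foot and lid_well above 1 N and value of joint clamp below 0.4 rad), for 0.2 s.
3. the clamp lever is pressed fully down while the foot touches the lids (all of step 1 and contact force between foot and lid_well above 0.3 N and value of joint clamp above 0.8 rad), for 0.2 s.
At the end, for the whole second after the job is handed in: The gauge sits flat and still on the larger dispenser (bridge on the rims within 3 mm, its middle within 20 mm of the mouth's centre, upright within 0.05 rad), the probe's foot touches the lids with more than 0.3 N, and the clamp lever is down (over 0.80 of 0.90 rad) (all of step 3 and linear speed of gauge below 0.02 m/s).
It fails at once if the probe's foot is pressed on the lids or the dispenser with more than 12 N (contact force between foot and lid_well above 12 N).
It fails at once if a bystander is pushed more than 30 mm (distance of any of jar_0, tub, wedge, marker from where it was at the start of the episode above 0.03 m).
It also fails if it takes over 67 s, if anything falls off the work surface, if the arm or the gripper's body presses on something with over 40 N, if the wrist force passes 120 N, or if a joint passes its speed limit or range.

### The arm

A 7-joint arm with a two-finger parallel gripper is mounted at the origin on the work surface; the furniture and walls round the work are solid. World frame = base frame: x ahead of the robot, y to its left, z up, the work surface at z = 0. Lengths are in m, angles in rad, forces in N, time in s.
With the tool pointing down it reaches from about 0.425 to 0.8 m from the base axis. Payload 8.3 kg.
Tool frame: the origin (TCP) lies at the very end of the fingers, on their centre line; the grasp point (between the pads) lies 19 mm behind it; z points along the fingers, y is the line along which they close (so a half turn about z gives the same grasp; the last joint's range is limited). The gripper opens to 85 mm and grips with 20 to 120 N. Pads are 22 mm wide; open, the fingers measure 114 mm over their backs; the gripper's body (76 mm by 85 mm) begins 54 mm behind the grasp point. The pads swing forward as they close: fully open they stand 13 mm farther back than shut.
Start: joints at [-1.409, 0.383, 0.016, 1.37, -0.006, 1.388, -0.046], TCP at [0.139, 0.609, 0.231] pointing down, gripper open.
Joint ranges: [-2.95, 2.95], [-0.25, 2.06], [-1.52, 1.56], [0.18, 2.33], [-1.44, 4.58], [0.02, 2.06], [-3.01, 3.01]. Speed limits (rad/s): [2.39, 2.39, 3.01, 3.01, 3.14, 3.14, 3.14].

### API

Orientations are given as a 3x3 rotation matrix whose columns are the frame's x, y, z axes.
In Python, from workcell import * gives the robot as it stands. The module is installed in compiled form; this text tells all that it offers.
- The arm moves only by the tool arm_command, never from a script. Its argument "commands" is a list of rows, each a list of 7 numbers: the turn, a rotation vector about the tool's x, y, z in rad, then the shift along the tool's x, y, z in m, then the gripper's target within -1 to 1 (fully open at 1, half-way at 0, shut at -1). In form: [[ax, ay, az, dx, dy, dz, claw], ...]. A call has 1 to 12 rows; each row is the pose to reach, as a shift and turn from the pose commanded when the call began, along the tool's axes at that moment; what a row does not reach only later rows make up. A row lasts 1/12 s, in which the tool goes at most 41.7 mm and 7.16 degrees, less where a joint would pass 70% of its speed; a pose out of reach is approached as far as the arm can. A call with a gripper value outside its range is refused whole. The fingers move at their own pace and stop on an object; "newtons" is the grip in N (left out, the last holds). Time passes only in rows, so rows that repeat a pose let the fingers close. It gives the time, the measured TCP pose, the force, the opening and the grip force at its end, in the units of the state.
- sense(): the state, without advancing time (a new reading comes with each control period).
- read_camera(name): name is "scene" or "top"; returns a dict with "pixels" (384x512x3 uint8, red, green, blue), "range_z" (384x512 float32, m along the optical axis (not along the pixel's ray), 0 where there is no reading), "camera_matrix" (3x3 intrinsics, pixels), "R" (3x3) and "t" (3): a world point X has camera coordinates R X + t. Camera axes: x right, y down, z forward; pixel columns grow to the right and rows downward; lengths in m; the calibration is good to about 2 mm. A picture is of the moment at which its call begins.
- hand_in(): hands the job in; it is judged then, once.
The state is a dict: "time_s": time; "joints": joint angles; "qvel": joint speeds; "effort": joint torques, N m; "ee_pos": TCP position; "tcp_rot": TCP orientation; "ft_force": force on the tool from outside, world axes, zero at the start; "wrist_torque": the same for the moment, N m; "width": finger opening in m; "grip_force": force on a finger pad.
Only numpy, scipy, OpenCV 4.12 (cv2) and the standard library are available. Lean on these libraries where they do the work, as an engineer would, in place of code of your own. Each camera call takes 0.05 s, during which the arm holds its last target. There are 200 camera calls.

## Working session

There is one attempt and no reset: what is moved stays moved. The work goes in short steps, Python scripts to look and compute and a tool call to move; the robot and the scene stay as the last step left them, time stands still between calls to the robot, and variables do not carry over. Pictures are saved under pics/ and viewed, at most 10 in all, crops included, and the job is handed in when it is done.

Besides the shell and the picture viewer there is one more tool, called after "Emit:" by a JSON object that holds its "api" and its "payload". arm_command: Moves the arm, as the interface text tells. Its arguments: {"type":"object","properties":{"commands":{"type":"array"},"newtons":{"type":"number"}},"required":["commands"]}

```bash
mkdir -p pics; cat > h.py <<'E'
from workcell import *
import numpy as np, cv2
def cloud(c):
    z=c["range_z"]; K=c["camera_matrix"]; v,u=np.mgrid[:384,:512]
    P=np.stack([(u-K[0,2])/K[0,0]*z,(v-K[1,2])/K[1,1]*z,z],-1)
    return (P-c["t"])@c["R"]   # R^T (P-t)
E
python3 - <<'E'
from h import *
s=sense(); print(s["time_s"],s["ee_pos"],s["tcp_rot"],s["width"],s["ft_force"])
for n in("scene","top"):
    c=read_camera(n); np.savez("pics/%s0.npz"%n,**c); print(n,-c["R"].T@c["t"],c["R"][2])
    cv2.imwrite("pics/%s0.png"%n,cv2.resize(c["pixels"][:,:,::-1],(768,576)))
E
```

```text
0.0 [0.13914201 0.60879507 0.23026375] [[-9.74869299e-01  2.22777206e-01 -4.07288265e-04]
 [ 2.22777576e-01  9.74867399e-01 -1.92490561e-03]
 [-3.17730408e-05 -1.96726607e-03 -9.99998064e-01]] 0.08520572784391045 [ 0.39054613 -0.44525332 -0.10276953]
scene [-0.17555109 -0.41728131  1.44649684] [ 0.43297518  0.28119053 -0.85642535]
top [0.42266395 0.03251143 1.40078538] [ 6.24749242e-02 -2.85071019e-06 -9.98046534e-01]
```

View pics/scene0.png

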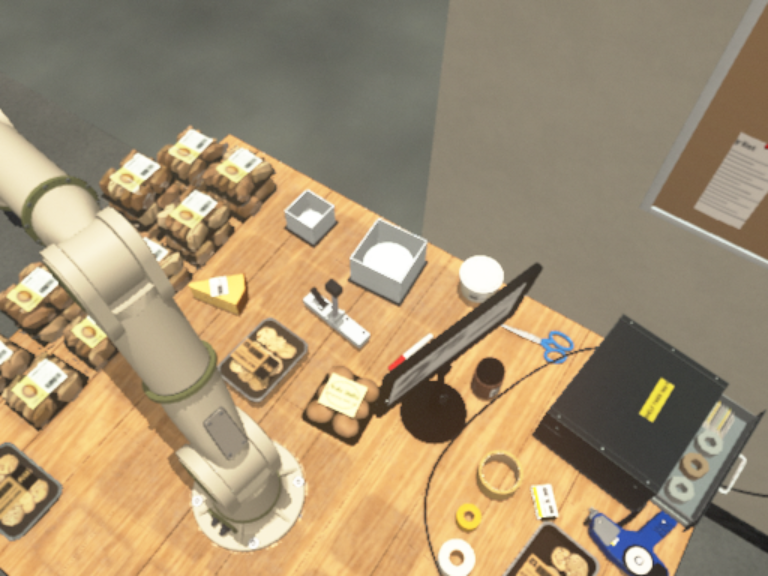

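View pics/top0.png

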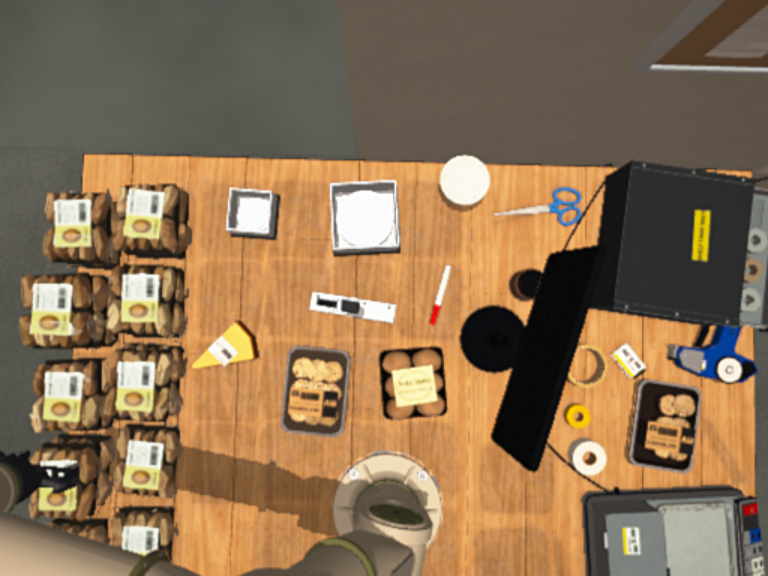

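Both views show the gauge at top px (352,306) with its lever on the left (+y), the larger dispenser at (365,217), and the arm on the left, so the sign on the right isn't in its path. Next I'll measure the gauge and the dispenser.

```bash
python3 - <<'E'
from h import *
for n in("top","scene"):
    c=dict(np.load("pics/%s0.npz"%n)); P=cloud(c); X,Y,Z=P[...,0],P[...,1],P[...,2]
    def px(p): 
        q=c["camera_matrix"]@(c["R"]@np.array(p)+c["t"]); return q[:2]/q[2]
    if n=="top":
        g0=P[306*2//3,375*2//3]; w0=P[217*2//3,365*2//3]; print("seed",g0,w0)
        gc=P[306*2//3,352*2//3,:2]
    box=lambda m,t:print(n,t,m.sum(),cv2.minAreaRect(P[m][:,:2].astype(np.float32)), np.median(Z[m]) if m.any() else 0)
    near=np.hypot(X-g0[0],Y-(g0[1]+.05))<.14
    box(near&(Z>.025)&(Z<.042),"bridge")
    k=near&(Z>.155)&(Z<.19); box(k,"knob"); print(P[k].mean(0),P[k].max(0))
    nw=np.hypot(X-w0[0],Y-w0[1])<.12
    box(nw&(Z>.094)&(Z<.108),"rim")
    li=np.hypot(X-w0[0],Y-w0[1])<.03; print("lids z",np.median(Z[li]))
    for nm,uv in dict(tub=(465,181),marker=(440,295),tray1=(316,390),tray2=(413,385)).items():
        if n=="top": print(nm,P[uv[1]*2//3,uv[0]*2//3])
E
```

```text
seed [0.43308784 0.03596871 0.04079739] [0.62681399 0.06379199 0.04126858]
top bridge 889 ((0.43251675367355347, 0.09805141389369965), (0.2779950201511383, 0.20803582668304443), 5.134658336639404) 0.033049128619594824
top knob 103 ((0.4317237138748169, 0.08561937510967255), (0.03546911105513573, 0.023835832253098488), 83.44940948486328) 0.17254738025210362
[0.43176999 0.08546211 0.17234904] [0.4450511  0.10274308 0.17808912]
top rim 243 ((0.623668372631073, 0.06474269181489944), (0.1389331817626953, 0.13821306824684143), 4.677411079406738) 0.09991558163693745
lids z 0.03984753880999546
tub [ 0.70547216 -0.14847509  0.06865176]
marker [ 0.46319566 -0.10441884  0.01454058]
tray1 [0.25425903 0.15674708 0.06324722]
tray2 [ 0.27222576 -0.04672678  0.06547134]
scene bridge 694 ((0.4268239140510559, 0.0898096039891243), (0.1969388723373413, 0.266132116317749), 88.1615219116211) 0.03197217471481753
scene knob 90 ((0.43038591742515564, 0.08201299607753754), (0.03595786914229393, 0.027442308142781258), 83.69369506835938) 0.16939231010552952
[0.4275455  0.08185276 0.16827817] [0.44304579 0.10090015 0.17609376]
scene rim 182 ((0.6214597821235657, 0.0625879094004631), (0.14056967198848724, 0.14042098820209503), 4.503380298614502) 0.09813630336890272
lids z 0.0386005650372087
```

```bash
cat >> h.py <<'E'
from scipy.spatial.transform import Rotation as Ro
def delta(p,yaw_deg,start=None):
    """row taking the current pose to TCP p, tool down, tool y at yaw_deg"""
    s=sense() if start is None else start; R=s["tcp_rot"]; a=np.radians(yaw_deg)
    y=np.array([np.cos(a),np.sin(a),0]); z=np.array([0,0,-1.]); T=np.stack([np.cross(y,z),y,z],1)
    return np.round(np.r_[Ro.from_matrix(R.T@T).as_rotvec(), R.T@(np.array(p)-s["ee_pos"])],4).tolist()
E
python3 - <<'E'
from h import *
print(delta([.40,.32,.29],40)); print(delta([.431,.085,.26],-6.6))
E
```

```text
[-0.0017, 0.0006, 0.648, -0.3186, -0.2236, -0.0592]
[-0.0014, 0.0013, 1.4613, -0.4012, -0.4457, -0.0288]
```

Emit:
{"api": "arm_command", "payload": {"commands": [[-0.0017, 0.0006, 0.08, -0.0354, -0.0248, -0.0066, 1], [-0.0017, 0.0006, 0.16, -0.0708, -0.0497, -0.0132, 1], [-0.0017, 0.0006, 0.24, -0.1062, -0.0745, -0.0197, 1], [-0.0017, 0.0006, 0.32, -0.1416, -0.0994, -0.0263, 1], [-0.0017, 0.0006, 0.4, -0.177, -0.1242, -0.0329, 1], [-0.0017, 0.0006, 0.48, -0.2124, -0.149, -0.0395, 1], [-0.0017, 0.0006, 0.56, -0.2478, -0.1739, -0.046, 1], [-0.0017, 0.0006, 0.648, -0.2832, -0.1987, -0.0526, 1], [-0.0017, 0.0006, 0.648, -0.3186, -0.2236, -0.0592, 1], [-0.0017, 0.0006, 0.648, -0.3186, -0.2236, -0.0592, 1], [-0.0017, 0.0006, 0.648, -0.3186, -0.2236, -0.0592, 1]]}}

```text
time_s: 1.02
ee_pos: [0.4042, 0.3152, 0.2914]
tcp_rot: [[-0.635, 0.772, 0.003], [0.772, 0.635, 0.001], [-0.0, 0.003, -1.0]]
ft_force: [0.0, 0.9, -0.8]
width: 0.0856
grip_force: 0.0
```

```bash
python3 -c "
from h import *
print(delta([.431,.085,.26],-6.6))"
```

```text
[0.0029, -0.0007, 0.8038, -0.1948, -0.1257, 0.0312]
```

Emit:
{"api": "arm_command", "payload": {"commands": [[0.0029, -0.0007, 0.1, -0.025, -0.0157, 0.0, 1], [0.0029, -0.0007, 0.2, -0.05, -0.0314, 0.0, 1], [0.0029, -0.0007, 0.3, -0.075, -0.047, 0.01, 1], [0.0029, -0.0007, 0.4, -0.1, -0.063, 0.015, 1], [0.0029, -0.0007, 0.5, -0.12, -0.079, 0.02, 1], [0.0029, -0.0007, 0.6, -0.14, -0.094, 0.025, 1], [0.0029, -0.0007, 0.7, -0.17, -0.11, 0.03, 1], [0.0029, -0.0007, 0.8038, -0.1948, -0.1257, 0.0312, 1], [0.0029, -0.0007, 0.8038, -0.1948, -0.1257, 0.0312, 1], [0.0029, -0.0007, 0.8038, -0.1948, -0.1257, 0.0312, 1], [0.0029, -0.0007, 0.8038, -0.1948, -0.1257, 0.0312, 1]]}}

```text
time_s: 1.93
ee_pos: [0.4286, 0.0914, 0.2587]
tcp_rot: [[0.103, 0.995, -0.003], [0.995, -0.103, 0.001], [0.0, -0.003, -1.0]]
ft_force: [-0.1, 0.1, -0.2]
width: 0.0855
grip_force: 0.0
```

```bash
python3 - <<'E'
from h import *
c=read_camera("scene"); np.savez("pics/s1.npz",**c)
cv2.imwrite("pics/s1.png",cv2.resize(c["pixels"][140:270,150:320,::-1],(680,520)))
print(sense()["ee_pos"],delta([.431,.085,.142],-6.6))
E
```

```text
[0.42857995 0.09179907 0.25874309] [-0.0026, -0.0, 0.0126, -0.0065, 0.0034, 0.1167]
```

View pics/s1.png

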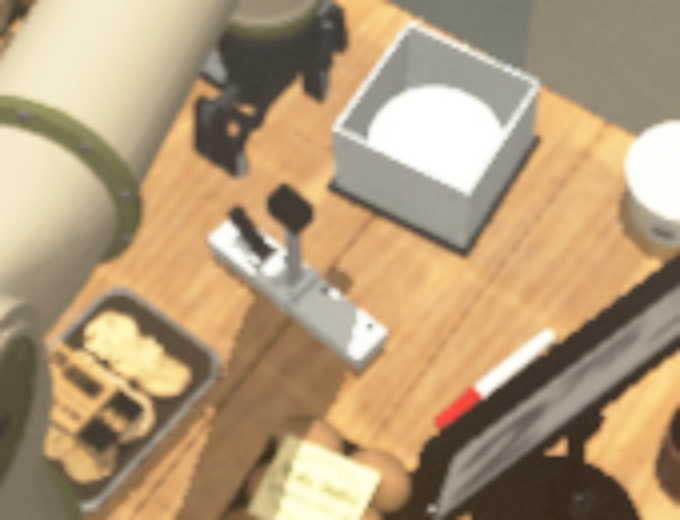

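The view shows the gripper above the knob, which is at crop px (290,205), and nothing is in the way. I'll align it and descend.

Emit:
{"api": "arm_command", "payload": {"commands": [[-0.0026, 0, 0.0126, -0.0065, 0.0034, 0.01, 1], [-0.0026, 0, 0.0126, -0.0065, 0.0034, 0.03, 1], [-0.0026, 0, 0.0126, -0.0065, 0.0034, 0.05, 1], [-0.0026, 0, 0.0126, -0.0065, 0.0034, 0.06, 1], [-0.0026, 0, 0.0126, -0.0065, 0.0034, 0.06, 1], [-0.0026, 0, 0.0126, -0.0065, 0.0034, 0.06, 1], [-0.0026, 0, 0.0126, -0.0065, 0.0034, 0.06, 1]]}}

```text
time_s: 2.57
ee_pos: [0.432, 0.0838, 0.1997]
tcp_rot: [[0.118, 0.993, 0.001], [0.993, -0.118, 0.0], [0.0, 0.001, -1.0]]
ft_force: [0.6, 0.9, -0.2]
width: 0.0852
grip_force: 0.0
```

```bash
python3 - <<'E'
from h import *
c=read_camera("scene"); P=cloud(c)
k=(abs(P[...,0]-.431)<.04)&(abs(P[...,1]-.085)<.04)&(P[...,2]>.15)&(P[...,2]<.185); print(k.sum(),P[k].mean(0))
print(sense()["ee_pos"],delta([.431,.085,.142],-6.6))
E
```

```text
98 [0.42687269 0.08131373 0.16756964]
[0.43218478 0.08379888 0.19987588] [0.0019, -0.0007, -0.0029, 0.001, -0.0014, 0.0579]
```

Emit:
{"api": "arm_command", "payload": {"commands": [[0.001, 0, 0, 0.001, -0.0014, 0.02, 1], [0.001, 0, 0, 0.001, -0.0014, 0.04, 1], [0.001, 0, 0, 0.001, -0.0014, 0.055, 1], [0.001, 0, 0, 0.001, -0.0014, 0.058, 1], [0.001, 0, 0, 0.001, -0.0014, 0.058, 1], [0.001, 0, 0, 0.001, -0.0014, 0.058, -1], [0.001, 0, 0, 0.001, -0.0014, 0.058, -1], [0.001, 0, 0, 0.001, -0.0014, 0.058, -1], [0.001, 0, 0, 0.001, -0.0014, 0.058, -1], [0.001, 0, 0, 0.001, -0.0014, 0.058, -1], [0.001, 0, 0, 0.001, -0.0014, 0.058, -1], [0.001, 0, 0, 0.001, -0.0014, 0.058, -1]], "newtons": 50}}

```text
time_s: 3.62
ee_pos: [0.4307, 0.0848, 0.1413]
tcp_rot: [[0.118, 0.993, 0.0], [0.993, -0.118, 0.0], [0.0, 0.0, -1.0]]
ft_force: [1.3, -0.3, 2.0]
width: 0.0232
grip_force: 52.4
```

Emit:
{"api": "arm_command", "payload": {"commands": [[0, 0, 0, 0, 0, 0, -1], [0, 0, 0, 0, 0, 0, -1], [0, 0, 0, 0, 0, 0, -1], [0, 0, 0, 0, 0, 0, -1]]}}

```text
time_s: 3.95
ee_pos: [0.4306, 0.0848, 0.1411]
tcp_rot: [[0.118, 0.993, 0.0], [0.993, -0.118, 0.0], [0.0, 0.0, -1.0]]
ft_force: [2.0, 0.2, 2.2]
width: 0.0232
grip_force: 52.3
```

Emit:
{"api": "arm_command", "payload": {"commands": [[0, 0, 0, 0, 0, -0.005, -1], [0, 0, 0, 0, 0, -0.015, -1], [0, 0, 0, 0, 0, -0.03, -1], [0, 0, 0, 0, 0, -0.048, -1], [0, 0, 0, 0, 0, -0.066, -1], [0, 0, 0, 0, 0, -0.084, -1], [0, 0, 0, 0, 0, -0.102, -1], [0, 0, 0, 0, 0, -0.12, -1], [0, 0, 0, 0, 0, -0.135, -1], [0, 0, 0, 0, 0, -0.145, -1], [0, 0, 0, 0, 0, -0.15, -1], [0, 0, 0, 0, 0, -0.15, -1]]}}

```text
time_s: 4.95
ee_pos: [0.4303, 0.0846, 0.2915]
tcp_rot: [[0.118, 0.993, -0.0], [0.993, -0.118, 0.0], [0.0, -0.0, -1.0]]
ft_force: [1.3, -0.3, -6.5]
width: 0.0234
grip_force: 51.4
```

```bash
python3 - <<'E'
from h import *
s=sense();print(s["ee_pos"],s["ft_force"],s["width"],delta([.623,.064,.295],4.6))
for n in("scene","top"):
    c=read_camera(n);np.savez("pics/%s2.npz"%n,**c)
    P=cloud(c); m=(abs(P[...,0]-.431)<.06)&(abs(P[...,1]-.085)<.12)&(P[...,2]>.17)&(P[...,2]<.20)
    print(n,m.sum(),cv2.minAreaRect(P[m][:,:2].astype(np.float32)))
    # plane of bridge top
    A=np.c_[P[m][:,:2]-[.431,.085],np.ones(m.sum())]; print(np.linalg.lstsq(A,P[m][:,2],rcond=None)[0])
c=np.load("pics/scene2.npz");cv2.imwrite("pics/s2.png",cv2.resize(c["pixels"][100:270,150:350,::-1],(700,595)))
E
```

```text
[0.43034398 0.08463867 0.29147118] [ 1.31016768 -0.29234874 -6.53965693] 0.023390791111712973 [-0.0003, -0.0003, -0.1987, 0.0023, 0.1937, -0.0036]
scene 581 ((0.4289892911911011, 0.0837005227804184), (0.18562382459640503, 0.04306824877858162), 81.98381805419922)
[0.1121503  0.01476111 0.18315795]
top 148 ((0.4215434193611145, 0.013784696348011494), (0.038488004356622696, 0.03936200961470604), 82.11062622070312)
[-0.0438196   0.01516075  0.18239197]
```

View pics/s2.png

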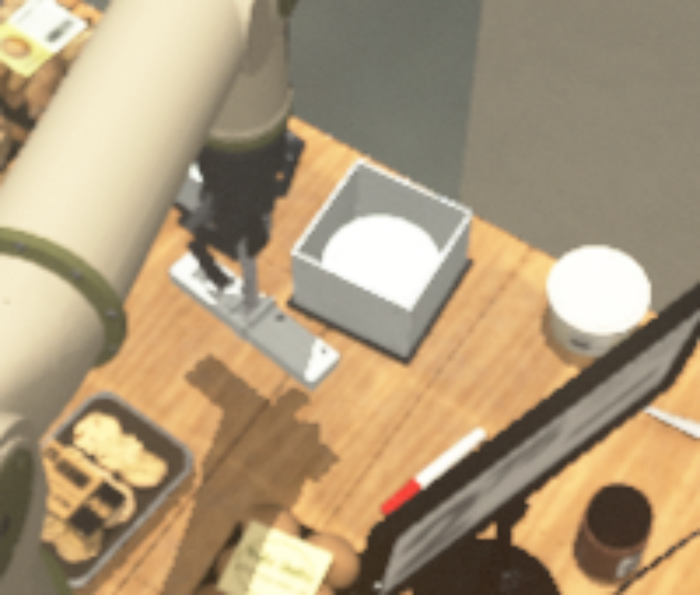

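The gauge is hanging level from the gripper at crop px (250,320), well above everything else. I'll carry it over the dispenser.

Emit:
{"api": "arm_command", "payload": {"commands": [[0, 0, -0.01, 0.0, 0.005, 0, -1], [0, 0, -0.03, 0.0, 0.018, 0, -1], [0, 0, -0.05, 0.001, 0.038, 0, -1], [0, 0, -0.07, 0.001, 0.06, 0, -1], [0, 0, -0.09, 0.001, 0.083, 0, -1], [0, 0, -0.115, 0.0015, 0.106, 0, -1], [0, 0, -0.14, 0.0015, 0.129, 0, -1], [0, 0, -0.165, 0.002, 0.152, 0, -1], [0, 0, -0.185, 0.002, 0.171, 0, -1], [0, 0, -0.2, 0.002, 0.184, 0, -1], [0, 0, -0.205, 0.002, 0.191, 0, -1], [0, 0, -0.205, 0.002, 0.193, 0, -1]]}}

```text
time_s: 6.05
ee_pos: [0.6228, 0.0634, 0.2889]
tcp_rot: [[-0.086, 0.996, -0.003], [0.996, 0.086, -0.002], [-0.001, -0.003, -1.0]]
ft_force: [-0.9, -0.2, -6.2]
width: 0.0235
grip_force: 51.4
```

Emit:
{"api": "arm_command", "payload": {"commands": [[0, 0, 0, 0, 0, 0, -1], [0, 0, 0, 0, 0, 0, -1], [0, 0, 0, 0, 0, 0, -1], [0, 0, 0, 0, 0, 0, -1]]}}

```text
time_s: 6.38
ee_pos: [0.6217, 0.0642, 0.2912]
tcp_rot: [[-0.087, 0.996, -0.0], [0.996, 0.087, 0.001], [0.001, -0.0, -1.0]]
ft_force: [-0.1, -0.1, -6.4]
width: 0.0231
grip_force: 51.4
```

```bash
python3 - <<'E'
from h import *
s=sense();print(s["ee_pos"],s["tcp_rot"][:,1],s["ft_force"])
for n in("scene","top"):
    c=read_camera(n);np.savez("pics/%s3.npz"%n,**c)
    P=cloud(c); d=np.hypot(P[...,0]-.623,P[...,1]-.064)<.125
    for t,a,b in(("bridge",.17,.197),("rim",.094,.106)):
        m=(d&(P[...,2]>a)&(P[...,2]<b)).astype(np.uint8)
        if t=="bridge": m&=((abs(P[...,0]-.623)<.04)).astype(np.uint8)
        m=m>0; print(n,t,m.sum(),cv2.minAreaRect(P[m][:,:2].astype(np.float32)),P[m][:,:2].min(0),P[m][:,:2].max(0))
c=np.load("pics/scene3.npz");cv2.imwrite("pics/s3.png",cv2.resize(c["pixels"][100:230,180:330,::-1],(690,598)))
E
```

```text
[0.62174104 0.06417359 0.29119662] [ 9.96211909e-01  8.69585794e-02 -1.93191955e-04] [-0.0828278  -0.05349293 -6.39663868]
scene bridge 530 ((0.6193050146102905, 0.06420189142227173), (0.047598596662282944, 0.184694305062294), 4.018136024475098) [ 0.59360224 -0.02849727] [0.64726018 0.15765328]
scene rim 109 ((0.5946605801582336, 0.06076055020093918), (0.09298811107873917, 0.14021176099777222), 4.80072546005249) [ 0.54794824 -0.01050189] [0.64646412 0.1302478 ]
top bridge 164 ((0.6269463896751404, -0.00857466645538807), (0.038339871913194656, 0.035261593759059906), 2.4320216178894043) [ 0.60716996 -0.02678163] [0.64674909 0.00865552]
top rim 41 ((0.627367377281189, -0.002494197338819504), (0.015341086313128471, 0.13587605953216553), 87.44449615478516) [ 0.5597059  -0.00717624] [0.69557987 0.00817615]
```

View pics/s3.png

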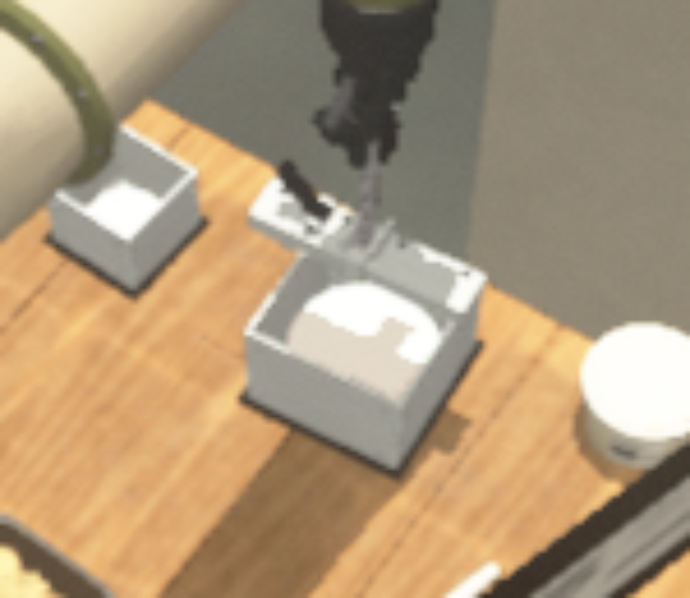

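The gauge hangs over the mouth, about 1.3 mm too far in +y. I'll correct that while lowering it to just above the rim.

Emit:
{"api": "arm_command", "payload": {"commands": [[0, 0, -0.003, -0.0015, 0.002, 0.004, -1], [0, 0, -0.003, -0.0015, 0.002, 0.012, -1], [0, 0, -0.003, -0.0015, 0.002, 0.021, -1], [0, 0, -0.003, -0.0015, 0.002, 0.03, -1], [0, 0, -0.003, -0.0015, 0.002, 0.037, -1], [0, 0, -0.003, -0.0015, 0.002, 0.042, -1], [0, 0, -0.003, -0.0015, 0.002, 0.042, -1], [0, 0, -0.003, -0.0015, 0.002, 0.042, -1], [0, 0, -0.003, -0.0015, 0.002, 0.042, -1], [0, 0, -0.003, -0.0015, 0.002, 0.042, -1]]}}

```text
time_s: 7.32
ee_pos: [0.6247, 0.0625, 0.2494]
tcp_rot: [[-0.089, 0.996, 0.0], [0.996, 0.089, 0.0], [0.0, 0.001, -1.0]]
ft_force: [0.5, 0.5, -6.7]
width: 0.0232
grip_force: 51.4
```

```bash
python3 - <<'E'
from h import *
s=sense();print(s["ee_pos"],s["tcp_rot"][:,1],s["ft_force"])
for n in("scene","top"):
    c=read_camera(n);np.savez("pics/%s4.npz"%n,**c)
    P=cloud(c); d=np.hypot(P[...,0]-.623,P[...,1]-.064)<.125
    m=d&(P[...,2]>.132)&(P[...,2]<.152)&(abs(P[...,0]-.623)<.04)
    print(n,m.sum(),cv2.minAreaRect(P[m][:,:2].astype(np.float32)))
E
```

```text
[0.62465411 0.06247605 0.24940852] [9.95990446e-01 8.94582398e-02 5.04674372e-04] [ 0.52767837  0.50793285 -6.65995141]
scene 433 ((0.620570719242096, 0.061356693506240845), (0.0478079654276371, 0.18304523825645447), 4.569197654724121)
top 158 ((0.6308465600013733, -0.010292168706655502), (0.040012091398239136, 0.03649282827973366), 1.9315333366394043)
```

Emit:
{"api": "arm_command", "payload": {"commands": [[0, 0, 0.003, 0.001, -0.001, 0.0, -1], [0, 0, 0.003, 0.001, -0.001, 0.002, -1], [0, 0, 0.003, 0.001, -0.001, 0.004, -1], [0, 0, 0.003, 0.001, -0.001, 0.006, -1], [0, 0, 0.003, 0.001, -0.001, 0.008, -1], [0, 0, 0.003, 0.001, -0.001, 0.01, -1], [0, 0, 0.003, 0.001, -0.001, 0.012, -1], [0, 0, 0.003, 0.001, -0.001, 0.012, -1], [0, 0, 0.003, 0.001, -0.001, 0.012, -1]]}}

```text
time_s: 8.17
ee_pos: [0.6231, 0.0635, 0.2366]
tcp_rot: [[-0.087, 0.996, -0.001], [0.996, 0.087, -0.0], [0.0, -0.001, -1.0]]
ft_force: [-0.3, 1.4, -6.6]
width: 0.0231
grip_force: 51.4
```

Emit:
{"api": "arm_command", "payload": {"commands": [[0, 0, 0, 0, 0, 0.002, -1], [0, 0, 0, 0, 0, 0.004, -1], [0, 0, 0, 0, 0, 0.006, -1], [0, 0, 0, 0, 0, 0.008, -1], [0, 0, 0, 0, 0, 0.01, -1], [0, 0, 0, 0, 0, 0.01, -1], [0, 0, 0, 0, 0, 0.01, -1]]}}

```text
time_s: 8.75
ee_pos: [0.6235, 0.0634, 0.2272]
tcp_rot: [[-0.087, 0.996, 0.0], [0.996, 0.087, 0.0], [0.0, 0.0, -1.0]]
ft_force: [-0.8, -0.3, 1.2]
width: 0.0231
grip_force: 52.2
```

```bash
python3 - <<'E'
from h import *
s=sense();print(s["ee_pos"],s["ft_force"],s["wrist_torque"])
c=read_camera("scene");P=cloud(c); d=np.hypot(P[...,0]-.623,P[...,1]-.064)<.125
m=d&(P[...,2]>.11)&(P[...,2]<.142)&(abs(P[...,0]-.623)<.05)
A=np.c_[P[m][:,:2]-[.622,.063],np.ones(m.sum())]; print(m.sum(),np.linalg.lstsq(A,P[m][:,2],rcond=None)[0])
for sgn in(-1,1):
    q=m&(sgn*(P[...,1]-.063)>.035); print(sgn,np.median(P[q],0))
cv2.imwrite("pics/s5.png",cv2.resize(c["pixels"][110:230,180:320,::-1],(700,600)))
E
```

```text
[0.62346262 0.0633729  0.2271848 ] [-0.83597536 -0.25752766  1.16958743] [-0.10329332  0.27067434  0.06857637]
520 [0.08935137 0.0249889  0.12206888]
-1 [ 6.24888191e-01 -7.08569297e-05  1.20123067e-01]
1 [0.60948171 0.12551921 0.12097655]
```

View pics/s5.png

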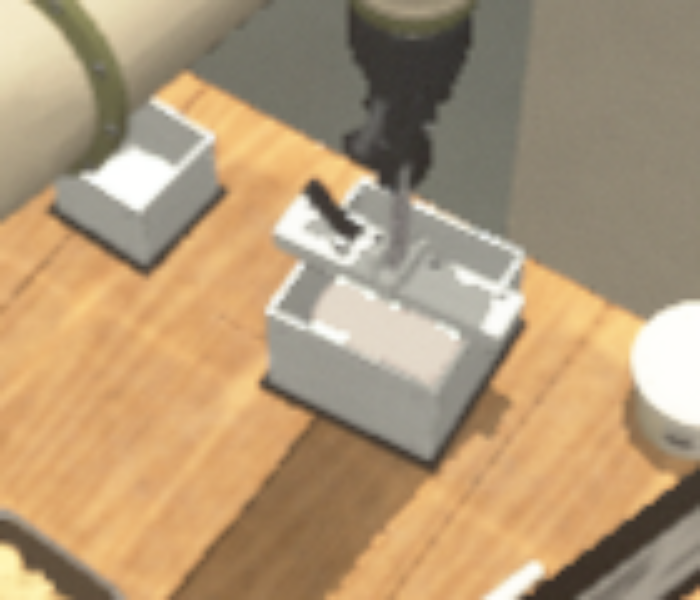

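The bridge is seated on both rims, with its top at 0.121 m on both sides. Now I'll push the probe down.

Emit:
{"api": "arm_command", "payload": {"commands": [[0, 0, 0, 0, 0, 0.003, -1], [0, 0, 0, 0, 0, 0.006, -1], [0, 0, 0, 0, 0, 0.01, -1], [0, 0, 0, 0, 0, 0.014, -1], [0, 0, 0, 0, 0, 0.018, -1], [0, 0, 0, 0, 0, 0.023, -1], [0, 0, 0, 0, 0, 0.028, -1], [0, 0, 0, 0, 0, 0.033, -1], [0, 0, 0, 0, 0, 0.038, -1], [0, 0, 0, 0, 0, 0.042, -1], [0, 0, 0, 0, 0, 0.045, -1], [0, 0, 0, 0, 0, 0.045, -1]]}}

```text
time_s: 9.8
ee_pos: [0.623, 0.0635, 0.1808]
tcp_rot: [[-0.086, 0.996, -0.001], [0.996, 0.086, -0.0], [-0.0, -0.001, -1.0]]
ft_force: [1.3, 0.2, -3.7]
width: 0.0233
grip_force: 51.8
```

Emit:
{"api": "arm_command", "payload": {"commands": [[0, 0, 0, 0, 0, 0.001, -1], [0, 0, 0, 0, 0, 0.002, -1], [0, 0, 0, 0, 0, 0.003, -1], [0, 0, 0, 0, 0, 0.004, -1], [0, 0, 0, 0, 0, 0.005, -1], [0, 0, 0, 0, 0, 0.006, -1], [0, 0, 0, 0, 0, 0.006, -1]]}}

```text
time_s: 10.38
ee_pos: [0.623, 0.0635, 0.1755]
tcp_rot: [[-0.087, 0.996, -0.001], [0.996, 0.087, 0.0], [0.0, -0.001, -1.0]]
ft_force: [-0.5, -0.4, -0.1]
width: 0.0234
grip_force: 52.3
```

Emit:
{"api": "arm_command", "payload": {"commands": [[0, 0, 0, 0, 0, 0.001, -1], [0, 0, 0, 0, 0, 0.002, -1], [0, 0, 0, 0, 0, 0.003, -1], [0, 0, 0, 0, 0, 0.003, -1], [0, 0, 0, 0, 0, 0.003, -1]]}}

```text
time_s: 10.8
ee_pos: [0.6231, 0.0635, 0.1725]
tcp_rot: [[-0.087, 0.996, -0.001], [0.996, 0.087, -0.0], [0.0, -0.001, -1.0]]
ft_force: [-1.7, -0.9, -0.0]
width: 0.0234
grip_force: 52.2
```

Emit:
{"api": "arm_command", "payload": {"commands": [[0, 0, 0, 0, 0, 0.0005, -1], [0, 0, 0, 0, 0, 0.001, -1], [0, 0, 0, 0, 0, 0.001, -1]]}}

```text
time_s: 11.05
ee_pos: [0.6231, 0.0635, 0.1719]
tcp_rot: [[-0.087, 0.996, -0.001], [0.996, 0.087, 0.0], [0.0, -0.001, -1.0]]
ft_force: [-1.9, 0.9, 3.1]
width: 0.0232
grip_force: 52.8
```

Emit:
{"api": "arm_command", "payload": {"commands": [[0, 0, 0, 0, 0, 0.0005, -1], [0, 0, 0, 0, 0, 0.001, -1], [0, 0, 0, 0, 0, 0.001, -1]]}}

```text
time_s: 11.3
ee_pos: [0.6232, 0.0635, 0.171]
tcp_rot: [[-0.087, 0.996, -0.0], [0.996, 0.087, 0.0], [0.0, -0.0, -1.0]]
ft_force: [-2.4, 0.2, 5.0]
width: 0.0237
grip_force: 53.1
```

Emit:
{"api": "arm_command", "payload": {"commands": [[0, 0, 0, 0, 0, 0.0005, -1], [0, 0, 0, 0, 0, 0.001, -1], [0, 0, 0, 0, 0, 0.001, -1]]}}

```text
time_s: 11.55
ee_pos: [0.6232, 0.0635, 0.1702]
tcp_rot: [[-0.087, 0.996, -0.0], [0.996, 0.087, 0.0], [0.0, -0.0, -1.0]]
ft_force: [-2.8, 0.2, 6.4]
width: 0.0231
grip_force: 53.3
```

```bash
python3 - <<'E'
from h import *
s=sense();print(s["time_s"],s["ee_pos"],s["ft_force"])
for i in range(3):
    c=read_camera("scene"); s=sense(); print(s["ee_pos"][2],s["ft_force"])
P=cloud(c); d=np.hypot(P[...,0]-.623,P[...,1]-.064)<.125
m=d&(P[...,2]>.11)&(P[...,2]<.142)&(abs(P[...,0]-.623)<.05)
for sgn in(-1,1):
    q=m&(sgn*(P[...,1]-.063)>.035); print(sgn,np.median(P[q],0))
E
```

```text
11.55 [0.62317897 0.06347488 0.17024563] [-2.75952973  0.23200556  6.40521933]
0.1702948333854338 [-3.41054127 -0.92818942  5.60141302]
0.1702699557925349 [-2.899567    0.06292414  7.09238386]
0.17026025527315097 [-3.27903353 -0.03480458  7.16805549]
-1 [ 0.62326506 -0.00190963  0.11978025]
1 [0.61027304 0.124821   0.12054391]
```

Force has risen at about 2 N/mm, so the foot is on the lids with about 3.5 N. I'll go a touch deeper, then release and retreat.

Emit:
{"api": "arm_command", "payload": {"commands": [[0, 0, 0, 0, 0, 0.0005, -1], [0, 0, 0, 0, 0, 0.0005, -1], [0, 0, 0, 0, 0, 0.0005, -1], [0, 0, 0, 0, 0, 0.0005, -1], [0, 0, 0, 0, 0, 0.0005, -1]]}}

```text
time_s: 12.12
ee_pos: [0.6232, 0.0635, 0.1699]
tcp_rot: [[-0.087, 0.996, -0.0], [0.996, 0.087, 0.0], [0.0, -0.0, -1.0]]
ft_force: [-4.1, 0.0, 7.4]
width: 0.0235
grip_force: 53.4
```

Emit:
{"api": "arm_command", "payload": {"commands": [[0, 0, 0, 0, 0, 0, 0], [0, 0, 0, 0, 0, 0, 0], [0, 0, 0, 0, 0, 0, 0], [0, 0, 0, 0, 0, 0, 0], [0, 0, 0, 0, 0, 0, 0.3], [0, 0, 0, 0, 0, 0, 0.3]]}}

```text
time_s: 12.62
ee_pos: [0.6232, 0.0635, 0.1691]
tcp_rot: [[-0.087, 0.996, -0.001], [0.996, 0.087, -0.0], [0.0, -0.001, -1.0]]
ft_force: [0.1, 0.6, -0.0]
width: 0.0556
grip_force: 0.0
```

Emit:
{"api": "arm_command", "payload": {"commands": [[0, 0, 0, 0, 0, -0.008, 0.3], [0, 0, 0, 0, 0, -0.02, 0.3], [0, 0, 0, 0, 0, -0.04, 0.3], [0, 0, 0, 0, 0, -0.06, 0.3], [0, 0, 0, 0, 0, -0.08, 0.3], [0, 0, 0, 0, 0, -0.1, 0.3], [0, 0, 0, 0, 0, -0.1, 0.3], [0, 0, 0, 0, 0, -0.1, 0.3]]}}

```text
time_s: 13.28
ee_pos: [0.6241, 0.0632, 0.2719]
tcp_rot: [[-0.086, 0.996, 0.003], [0.996, 0.086, 0.001], [0.0, 0.003, -1.0]]
ft_force: [0.2, -0.2, -1.2]
width: 0.0557
grip_force: 0.0
```

```bash
python3 - <<'E'
from h import *
s=sense();print(s["time_s"],s["ee_pos"],s["ft_force"],s["width"])
for n in("scene","top"):
    c=read_camera(n);P=cloud(c);np.savez("pics/%s6.npz"%n,**c); d=np.hypot(P[...,0]-.623,P[...,1]-.064)<.125
    m=d&(P[...,2]>.11)&(P[...,2]<.127)&(abs(P[...,0]-.623)<.04)
    print(n,m.sum(),cv2.minAreaRect(P[m][:,:2].astype(np.float32)))
    k=d&(np.hypot(P[...,0]-.623,P[...,1]-.064)<.04)&(P[...,2]>.15)&(P[...,2]<.225)
    if k.any(): print("knob",k.sum(),P[k].mean(0),np.percentile(P[k][:,2],[10,50,90]))
    l=(abs(P[...,0]-.62)<.03)&(abs(P[...,1]-.125)<.03)&(P[...,2]>.13)&(P[...,2]<.18)
    if l.any(): print("lever",l.sum(),P[l].mean(0),P[l].max(0))
c=np.load("pics/scene6.npz");cv2.imwrite("pics/s6.png",cv2.resize(c["pixels"][110:230,180:320,::-1],(700,600)))
E
```

```text
13.2833 [0.62413259 0.06319921 0.27185302] [ 0.18545067 -0.19984964 -1.16055382] 0.05565799802527197
scene 448 ((0.6199653744697571, 0.06321433186531067), (0.045046452432870865, 0.1847008764743805), 4.805513858795166)
knob 104 [0.61754359 0.06084328 0.19233853] [0.17794816 0.19793136 0.20258074]
lever 66 [0.61641512 0.11672008 0.14832151] [0.63162591 0.13795899 0.17120536]
top 149 ((0.6280462741851807, -0.009447755292057991), (0.040125180035829544, 0.03406272456049919), 1.9938011169433594)
```

View pics/s6.png

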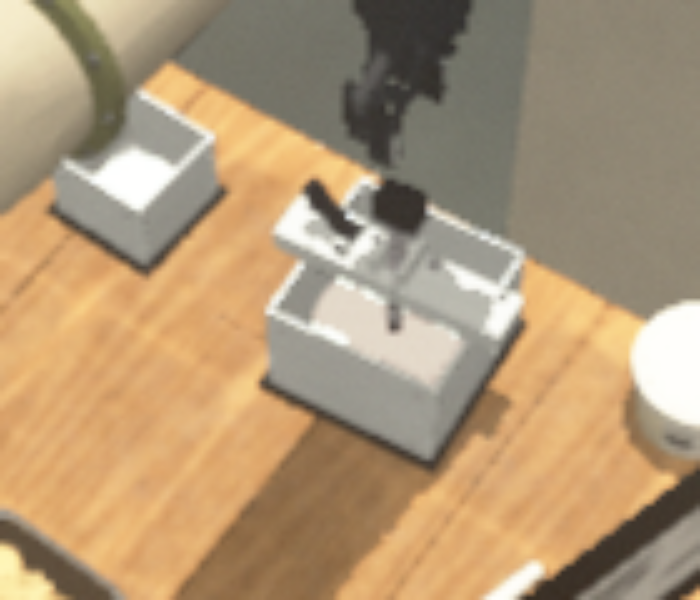

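The gauge is seated, with the foot on the lids at px (393,320) and the lever still up at px (325,205). Next I'll close the fingers and move above the lever.

```bash
python3 - <<'E'
from h import *
print(delta([.6172,.1352,.260],4.7)); print(sense()["ee_pos"])
E
```

```text
[-0.0007, -0.0002, 0.0046, 0.072, 0.0003, 0.0093]
[0.62310075 0.06345521 0.26928762]
```

Emit:
{"api": "arm_command", "payload": {"commands": [[0, 0, 0.005, 0.01, 0, 0, -1], [0, 0, 0.005, 0.025, 0, 0, -1], [0, 0, 0.005, 0.04, 0, 0, -1], [0, 0, 0.005, 0.055, 0, 0, -1], [0, 0, 0.005, 0.067, 0, 0, -1], [0, 0, 0.005, 0.072, 0, 0, -1], [0, 0, 0.005, 0.072, 0, 0.02, -1], [0, 0, 0.005, 0.072, 0, 0.04, -1], [0, 0, 0.005, 0.072, 0, 0.06, -1], [0, 0, 0.005, 0.072, 0, 0.07, -1], [0, 0, 0.005, 0.072, 0, 0.07, -1], [0, 0, 0.005, 0.072, 0, 0.07, -1]]}}

```text
time_s: 14.38
ee_pos: [0.6169, 0.1352, 0.1994]
tcp_rot: [[-0.082, 0.997, -0.001], [0.997, 0.082, -0.0], [-0.0, -0.001, -1.0]]
ft_force: [0.8, -0.3, 0.6]
width: 0.0
grip_force: 0.0
```

```bash
python3 - <<'E'
from h import *
s=sense();print(s["ee_pos"],s["width"],s["ft_force"],delta([.6172,.1352,.150],4.7))
c=read_camera("scene");cv2.imwrite("pics/s7.png",cv2.resize(c["pixels"][110:230,180:320,::-1],(700,600)))
E
```

```text
[0.61689228 0.13523932 0.19941657] 3.186326198481182e-05 [ 0.84382039 -0.27903155  0.63703436] [-0.0012, 0.0002, -0.0004, -0.0001, 0.0004, 0.0494]
```

View pics/s7.png

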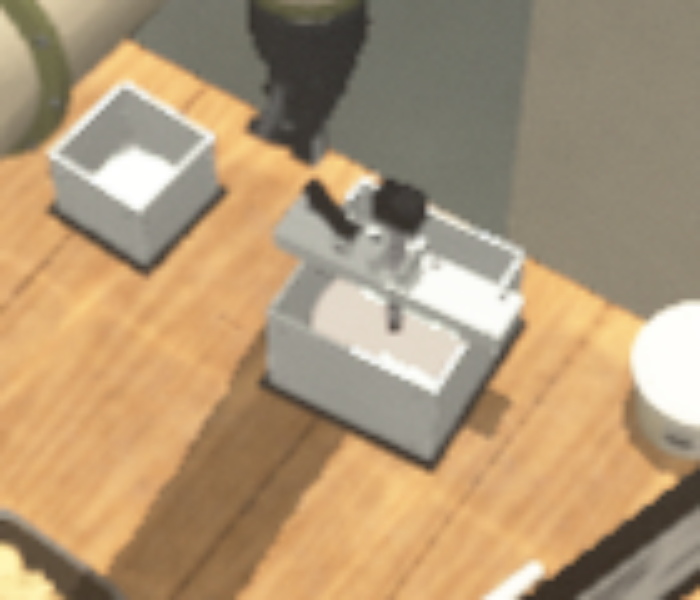

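The closed fingers are right above the lever tip at px (315,185), so I'll press down slowly.

Emit:
{"api": "arm_command", "payload": {"commands": [[0, 0, 0, 0, 0, 0.008, -1], [0, 0, 0, 0, 0, 0.016, -1], [0, 0, 0, 0, 0, 0.022, -1], [0, 0, 0, 0, 0, 0.027, -1], [0, 0, 0, 0, 0, 0.031, -1], [0, 0, 0, 0, 0, 0.035, -1], [0, 0, 0, 0, 0, 0.038, -1], [0, 0, 0, 0, 0, 0.041, -1], [0, 0, 0, 0, 0, 0.044, -1], [0, 0, 0, 0, 0, 0.044, -1]]}}

```text
time_s: 15.27
ee_pos: [0.6171, 0.1361, 0.1553]
tcp_rot: [[-0.083, 0.997, 0.0], [0.997, 0.083, 0.001], [0.001, 0.0, -1.0]]
ft_force: [-0.0, 0.9, -0.3]
width: 0.0
grip_force: 0.1
```

Emit:
{"api": "arm_command", "payload": {"commands": [[0, 0, 0, 0, 0, 0.003, -1], [0, 0, 0, 0, 0, 0.006, -1], [0, 0, 0, 0, 0, 0.009, -1], [0, 0, 0, 0, 0, 0.012, -1], [0, 0, 0, 0, 0, 0.015, -1], [0, 0, 0, 0, 0, 0.018, -1], [0, 0, 0, 0, 0, 0.018, -1], [0, 0, 0, 0, 0, 0.018, -1]]}}

```text
time_s: 15.93
ee_pos: [0.6165, 0.1346, 0.1366]
tcp_rot: [[-0.081, 0.997, -0.002], [0.997, 0.081, -0.001], [-0.001, -0.002, -1.0]]
ft_force: [-0.1, 0.3, 0.8]
width: -0.0003
grip_force: 0.0
```

Emit:
{"api": "arm_command", "payload": {"commands": [[0, 0, 0, 0, 0, 0.0008, -1], [0, 0, 0, 0, 0, 0.0015, -1], [0, 0, 0, 0, 0, 0.0022, -1], [0, 0, 0, 0, 0, 0.0022, -1]]}}

```text
time_s: 16.27
ee_pos: [0.6168, 0.1347, 0.1351]
tcp_rot: [[-0.081, 0.997, -0.001], [0.997, 0.081, -0.0], [-0.0, -0.001, -1.0]]
ft_force: [-1.4, -1.6, 3.0]
width: -0.0
grip_force: 1.1
```

Emit:
{"api": "arm_command", "payload": {"commands": [[0, 0, 0, 0, 0, 0.0005, -1], [0, 0, 0, 0, 0, 0.001, -1], [0, 0, 0, 0, 0, 0.001, -1]]}}

```text
time_s: 16.52
ee_pos: [0.617, 0.1348, 0.1347]
tcp_rot: [[-0.081, 0.997, -0.0], [0.997, 0.081, 0.0], [0.0, -0.0, -1.0]]
ft_force: [-3.7, -1.7, 6.2]
width: 0.0001
grip_force: 3.3
```

```bash
python3 - <<'E'
from h import *
s=sense();print(s["ee_pos"],s["ft_force"])
c=read_camera("scene");s=sense();print(s["ee_pos"],s["ft_force"])
cv2.imwrite("pics/s8.png",cv2.resize(c["pixels"][120:210,190:295,::-1],(700,600)))
E
```

```text
[0.61700566 0.13483475 0.13472199] [-3.69376039 -1.70940656  6.16313374]
[0.61701047 0.13482935 0.13472861] [-2.70052278 -1.03832536  6.44648629]
```

View pics/s8.png

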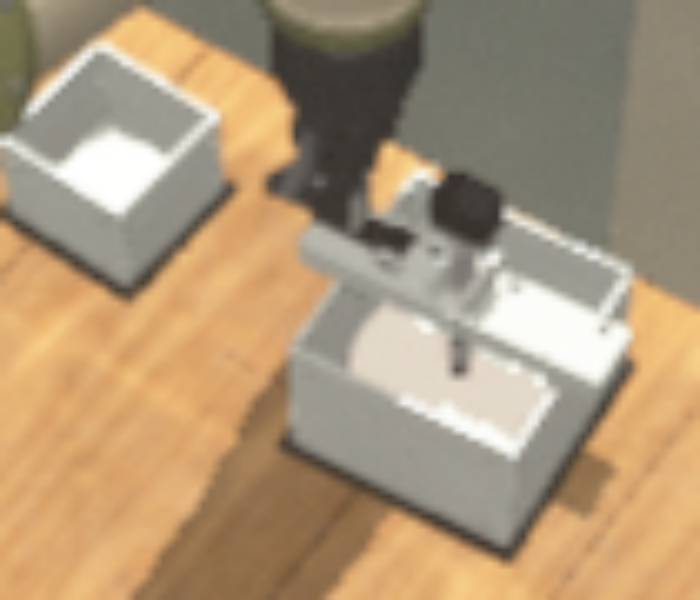

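The lever is down flat at px (390,235) and the fingers meet a hard stop at z = 0.1347. I'll press a little more, then lift off.

Emit:
{"api": "arm_command", "payload": {"commands": [[0, 0, 0, 0, 0, 0.0007, -1], [0, 0, 0, 0, 0, 0.001, -1], [0, 0, 0, 0, 0, 0.001, -1], [0, 0, 0, 0, 0, 0.001, -1]]}}

```text
time_s: 16.9
ee_pos: [0.6171, 0.1349, 0.1344]
tcp_rot: [[-0.081, 0.997, 0.0], [0.997, 0.081, 0.0], [0.0, 0.0, -1.0]]
ft_force: [-4.7, -2.2, 10.5]
width: -0.0002
grip_force: 5.4
```

Emit:
{"api": "arm_command", "payload": {"commands": [[0, 0, 0, 0, 0, -0.003, -1], [0, 0, 0, 0, 0, -0.01, -1], [0, 0, 0, 0, 0, -0.03, -1], [0, 0, 0, 0, 0, -0.06, -1], [0, 0, 0, 0, 0, -0.09, -1], [0, 0, 0, 0, 0, -0.12, -1], [0, 0, 0, 0, 0, -0.14, -1], [0, 0, 0, 0, 0, -0.14, -1], [0, 0, 0, 0, 0, -0.14, -1]]}}

```text
time_s: 17.65
ee_pos: [0.6178, 0.1352, 0.2745]
tcp_rot: [[-0.082, 0.997, 0.002], [0.997, 0.082, 0.001], [0.001, 0.002, -1.0]]
ft_force: [0.2, 0.1, -0.5]
width: 0.0005
grip_force: 0.0
```

```bash
python3 - <<'E'
from h import *
s=sense();print(s["ee_pos"],s["ft_force"])
for n in("scene","top"):
    c=read_camera(n);P=cloud(c); d=np.hypot(P[...,0]-.623,P[...,1]-.064)<.125
    m=d&(P[...,2]>.11)&(P[...,2]<.127)&(abs(P[...,0]-.623)<.04)
    print(n,m.sum(),cv2.minAreaRect(P[m][:,:2].astype(np.float32)))
    k=(np.hypot(P[...,0]-.623,P[...,1]-.064)<.04)&(P[...,2]>.18)&(P[...,2]<.225)
    if k.any(): print("knob",k.sum(),P[k].mean(0),np.percentile(P[k][:,2],[50,90]))
    l=(abs(P[...,0]-.62)<.03)&(abs(P[...,1]-.13)<.035)&(P[...,2]>.127)&(P[...,2]<.2)
    if l.any(): print("lever",l.sum(),P[l].mean(0),P[l].max(0))
    if n=="scene":cv2.imwrite("pics/s9.png",cv2.resize(c["pixels"][120:210,190:295,::-1],(700,600)))
E
```

```text
[0.61775144 0.13520378 0.27454083] [ 0.17284547  0.0582932  -0.54949188]
scene 422 ((0.6213364601135254, 0.06259770691394806), (0.0455624982714653, 0.1837148517370224), 4.202097415924072)
knob 94 [0.61799003 0.06071678 0.196192  ] [0.19832074 0.20362735]
lever 71 [0.61656281 0.12040375 0.13262056] [0.63189718 0.15088628 0.14043402]
top 448 ((0.624819815158844, 0.04259861633181572), (0.040592387318611145, 0.13923527300357819), 4.2990031242370605)
knob 116 [0.62188955 0.06478465 0.20011351] [0.20111134 0.20506902]
lever 36 [0.61981202 0.10397734 0.13511557] [0.63364843 0.11066849 0.14147665]
```

View pics/s9.png

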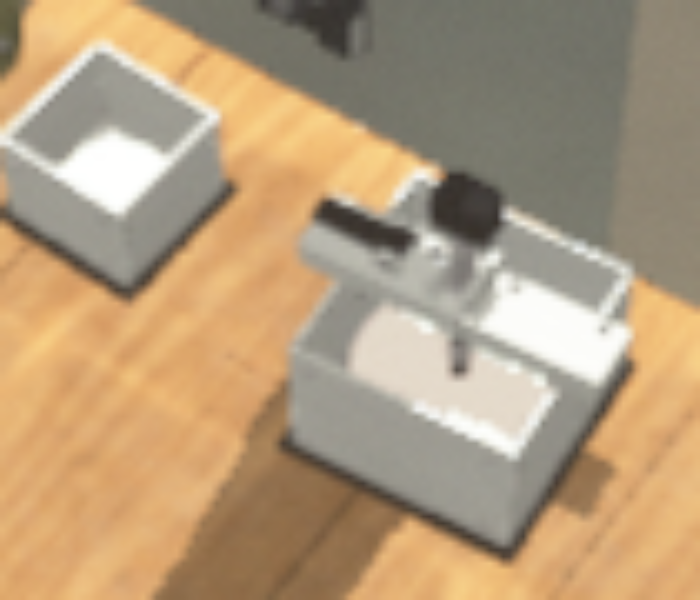

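The lever lies flat along the bridge at px (365,222). The gauge is seated and centred, and the knob height hasn't changed, so I'm handing in.

```bash
python3 -c "
from h import *
print(hand_in())"
```

```text
the job is handed in; nothing more can be done
None
```

The depth gauge sits flat and centred on the larger dispenser with its probe on the lids, about 60 mm below the rim, and the clamp lever pressed fully down; I handed the job in at about 18 s, and no verdict came back.

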